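# Set a kiln shelf for firing

## Robot

A 6-joint arm with a two-finger parallel gripper is mounted at the origin on the work surface. World frame = base frame: x ahead of the robot, y to its left, z up, the work surface at z = 0. Lengths are in m, angles in degrees, forces in N, time in s.
With the tool pointing down it reaches from about 0.375 to 0.9 m from the base axis. Payload 3.1 kg.
Tool frame: the origin (TCP) lies at the very end of the fingers, on their centre line; the grasp point (between the pads) lies 19 mm behind it; z points along the fingers, y is the line along which they close (so a half turn about z gives the same grasp; the last joint's range is limited). The gripper opens to 87 mm and grips with 3 to 60 N. Pads are 19 mm wide; open, the fingers measure 117 mm over their backs; the gripper's body (75 mm by 190 mm) begins 51 mm behind the grasp point.
Start: joints at [61.908, 30.224, 82.088, -0, 67.689, -10.227], TCP at [0.192, 0.595, 0.223] pointing down, gripper open.
Joint ranges: [-176.69, 176.69], [-43.24, 126.21], [12.49, 139.97], [-82, 262], [0, 151.66], [-163.58, 163.58]. Speed limits (degrees/s): [159.86, 159.86, 180, 180, 180, 180].

## Interface

Orientations are given as a 3x3 rotation matrix whose columns are the frame's x, y, z axes.
In Python, from rig import bot gives the robot as it stands.
- The arm moves only by the tool move_arm, never from a script. Its argument "increments" is a list of rows, each an object with "xyz": the shift along the tool's x, y, z in mm, a list of three; "roll": the turn about the tool's z in rad; "grip": the opening in per cent of the stroke, from 0 (shut) to 100 (fully open). A call has 1 to 5 rows; each row shifts and turns the commanded pose from where the row before left it, along the tool's axes as they then stand; what a row does not reach is not made up. A row lasts 1/12 s, in which the tool goes at most 41.7 mm and 7.16 degrees, less where a joint would pass 70% of its speed; a pose out of reach is approached as far as the arm can. A call is refused whole if a number of a shift passes 41.7 or a number of a turn 0.125, either way. A call with a gripper value outside its range is refused whole. The fingers move at their own pace and stop on an object; the grip force is fixed at half the most. Time passes only in rows, so rows that do not move let the fingers close. It gives the time, the measured TCP pose, the force, the opening and the grip force at its end, in the units of the state.
- bot.read_state(): the state, without advancing time (a new reading comes with each control period).
- bot.capture(name): name is "scene" or "top" or "wrist"; returns (picture, depth): 480x640x3 uint8, red, green, blue; 480x640 float32, m along the optical axis (not along the pixel's ray), 0 where there is no reading.
- bot.camera_model(name): a dict with "intrinsics" (3x3 intrinsics, pixels), "rvec" (rotation vector, rad) and "tvec" (3), from world to camera coordinates, as OpenCV has them; the wrist camera has in their place "tool_from_camera" (4x4, takes a point from camera to tool coordinates, whose origin is the TCP and whose axes are the flange's). Camera axes: x right, y down, z forward; pixel columns grow to the right and rows downward; lengths in m; the calibration is good to about 2 mm. A picture is of the moment at which its call begins: read the wrist's pose just before it. camera_model takes no time and is no camera call.
- bot.hand_in(): hands the job in; it is judged then, once.
Trained networks look in the newest picture that a camera, given by its name, has taken for a name from the list of things; names that differ only in an ending like _2 or _b are one class to them, and where a whole thing is asked for, a point or a joint stands for the part that bears it (a point fixed in the world has none). Each returns a list of dicts, best first, with "conf" (0 to 1); they miss things now and then, are a little off and sometimes report something else, mostly with a low value. They report only what shows in the picture. A call takes as long as a camera call.
- bot.spot_in(label, camera): "at" ([x, y, z] in m, in the coordinates of the camera as it stood for that picture, good to about 4 mm: the middle of the surface that is visible of it).
- bot.trace(label, camera): "mask" (480x640 bool, what is visible of it).
The state is a dict: "time_s": time; "joint_positions": joint angles; "qvel": joint speeds; "tau": joint torques, N m; "position": TCP position; "tcp_rot": TCP orientation; "force": force on the tool from outside, world axes, zero at the start; "moment": the same for the moment, N m; "opening": opening from 0.0 (shut) to 1.0 (fully open); "grasp_force": force on a finger pad.
Only numpy, scipy, OpenCV 4.12 (cv2) and the standard library are available. Lean on these libraries where they do the work, as an engineer would, in place of code of your own. Each camera call takes 0.05 s, during which the arm holds its last target. There are 200 camera calls.

## Task

Load the kiln shelf for firing: stand the jar midway between the two posts with its lid seated on it, the mug directly in front of the square post, and the cone pack directly in front of the round post with its row of cones parallel to the shelf's front edge. In front means towards the shelf's front edge, the one nearest the robot; leave a clear gap of about 35 mm (20 to 50 mm) between each post and the body of the piece in front of it. Leave the posts and the bowl where they are.

Things in the scene. Friction and masses are not known exactly. Their poses are not given: they have to be found in the camera images.
- jar_center (a point): Charcoal-grey stoneware jar: an open round pot without handle, 60 mm outside diameter (54 at the foot), 56 mm high, walls 4 mm (mouth 52 mm across). The point is its centre, 28 mm above its underside. At the start it stands on the plywood ware board (12 mm thick, its top 12 mm above the table).
- lid_knob (a point): The jar's lid, charcoal-grey stoneware: round plate 62 mm across, 5 mm thick; under it a plug 43 mm across, 8 mm deep (4.5 mm play all round in the jar's mouth); on top a round knob 20 mm across, 24 mm high. The point is mid-knob, 25 mm above the plug's underside. Starts on the ware board on its plug, knob up. Seated (plate flat on the jar's rim) the point is 73 mm above the jar's underside.
- mug_center (a point): Charcoal-grey stoneware mug: 56 mm outside diameter, 62 mm high, walls 4 mm, with one handle that stands out about 25 mm on its own +y side (which way the handle points in the end does not matter). The point is the centre of its round body, 31 mm above its underside. Starts on the ware board.
- cones_center (a point): Cone pack: a dark clay bar 70 mm long (its own y), 24 mm wide (x), 18 mm high, with three small pale cones in a row along its top (28 mm high, 14 mm across at the foot; tips 46 mm above the underside). The point is the centre of the bar, 9 mm above its underside. Starts on the ware board. Grip it across the bar's width.
- post_square: Square kiln post of buff fireclay, 38 x 38 mm, 75 mm high, 220 g, loose, standing on the kiln shelf, its sides parallel to the shelf's. Origin at the centre of its underside, z up, x away from the shelf's front edge.
- post_round: Round kiln post of buff fireclay, 40 mm in diameter, 50 mm high, 130 g, loose, standing on the kiln shelf beside the square one, 170 mm from it centre to centre along the shelf's y; which of the two is on the left varies. Origin at the centre of its underside, axes as the shelf's.
- shelf: Kiln shelf: fixed off-white slab on the table, 220 mm (x) by 300 mm (y), 16 mm thick. Origin at the centre of its underside, z up; its top is 16 mm above. Its x points away from the robot, square to its front edge (the long edge nearest the robot). It stands to the robot's left or right, a little turned, the plywood ware board on the other side.
- bowl: Bystander: charcoal-grey bowl, 92 mm across, 42 mm high, on the table beyond the work. Origin at the centre of its underside.

How it is judged:
By the outcome, as a careful person would: the job done as asked, in the order asked, and still so for the second after the job is handed in, with the robot touching nothing.
It also fails if it takes over 120 s, if anything falls off the work surface, if the arm or the gripper's body presses on something with over 40 N, if the wrist force passes 120 N, or if a joint passes its speed limit or range.

## Working session

There is one attempt and no reset: what is moved stays moved. The work goes in short steps, Python scripts to look and compute and a tool call to move; the robot and the scene stay as the last step left them, time stands still between calls to the robot, and variables do not carry over. Pictures are saved under pics/ and viewed, at most 14 in all, crops included, and the job is handed in when it is done.

Besides the shell and the picture viewer there is one more tool, called after "Call:" by a JSON object that holds its "fn" and its "kwargs", one argument or row to a line. move_arm: Moves the arm, as the interface text tells. Its arguments: {"type":"object","properties":{"increments":{"type":"array"}},"required":["increments"]}

```bash
ls; mkdir -p pics; cat > h.py <<'E'
import numpy as np, cv2
from rig import bot
def w2c(cam):
    m=bot.camera_model(cam); K=np.array(m["intrinsics"])
    if "rvec" in m:
        R=cv2.Rodrigues(np.array(m["rvec"],float))[0]; t=np.array(m["tvec"],float).ravel()
        return K,R,t
    s=bot.read_state(); T=np.array(m["tool_from_camera"]); Rt=np.array(s["tcp_rot"]); p=np.array(s["position"])
    Rc=Rt@T[:3,:3]; c=Rt@T[:3,3]+p
    return K,Rc.T,-Rc.T@c
def towrld(P,cam,M=None):
    K,R,t=M or w2c(cam); return (np.atleast_2d(P)-t)@R
def cloud(mask,depth,cam,M=None):
    K,R,t=M or w2c(cam); v,u=np.nonzero(mask&(depth>0)); z=depth[v,u]
    P=np.c_[(u-K[0,2])/K[0,0]*z,(v-K[1,2])/K[1,1]*z,z]
    return (P-t)@R
def save(n,im): cv2.imwrite("pics/"+n,im[:,:,::-1])
E
python3 - <<'E'
from h import *
np.set_printoptions(precision=4,suppress=True)
s=bot.read_state(); print(s["time_s"],s["position"],s["tcp_rot"],s["opening"])
ims=[]
for cam in ["scene","top"]:
    im,d=bot.capture(cam); ims.append(im); np.savez("/tmp/%s.npz"%cam,im=im,d=d); M=w2c(cam)
    save(cam+"0.png",im)
    for l in ["jar_center","lid_knob","mug_center","cones_center","post_square","post_round","shelf","bowl"]:
        r=bot.spot_in(l,cam); print(cam,l,[(round(x["conf"],2),towrld(x["at"],cam,M)[0].round(3).tolist()) for x in r[:2]])
E
```

```text
pics
0.0 [0.1913 0.5942 0.2216] [[-0.9518  0.3067 -0.001 ]
 [ 0.3067  0.9518 -0.0019]
 [ 0.0003 -0.0021 -1.    ]] 0.998462368267791
scene jar_center [(0.86, [0.497, -0.095, 0.05]), (0.61, [0.612, -0.083, 0.023])]
scene lid_knob [(0.87, [0.609, -0.082, 0.023])]
scene mug_center [(0.58, [0.488, -0.206, 0.053])]
scene cones_center [(0.86, [0.594, -0.22, 0.031])]
scene post_square [(0.74, [0.617, 0.259, 0.075])]
scene post_round [(0.63, [0.604, 0.09, 0.059])]
scene shelf [(0.93, [0.567, 0.171, 0.014])]
scene bowl [(0.97, [0.761, -0.072, 0.024])]
top jar_center [(0.89, [0.481, -0.103, 0.019])]
top lid_knob [(0.87, [0.604, -0.09, 0.027])]
top mug_center [(0.72, [0.473, -0.219, 0.045])]
top cones_center [(0.63, [0.584, -0.222, 0.035])]
top post_square [(0.96, [0.596, 0.244, 0.094])]
top post_round [(0.74, [0.592, 0.09, 0.066])]
top shelf [(0.9, [0.534, 0.157, 0.019]), (0.39, [0.597, 0.246, 0.095])]
top bowl [(0.72, [0.783, -0.071, 0.021])]
```

View pics/top0.png

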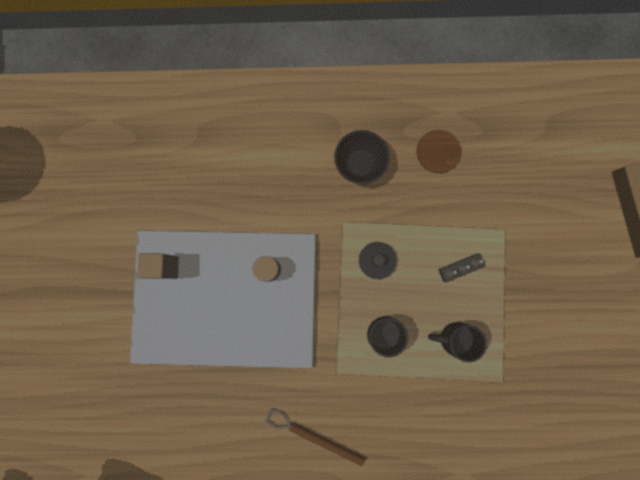

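View pics/scene0.png

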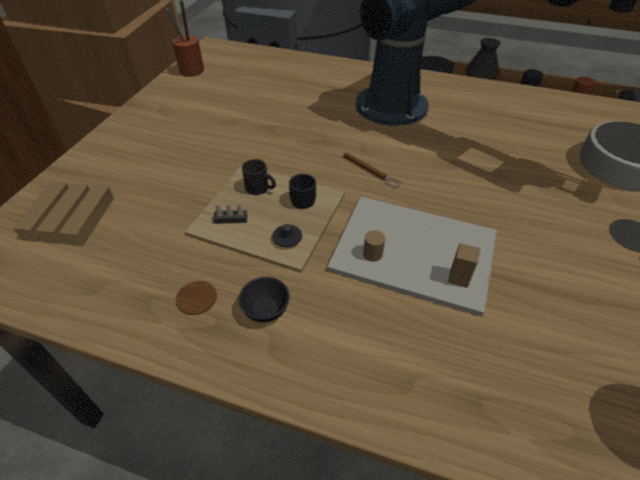

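```bash
python3 - <<'E'
from h import *
np.set_printoptions(precision=4,suppress=True)
im,d=bot.capture("top"); M=w2c("top")
for l,zl,zh in [("jar_center",.055,.08),("lid_knob",.015,.06),("mug_center",.06,.09),("cones_center",.02,.07),("post_square",.08,.1),("post_round",.055,.08),("shelf",.008,.024)]:
    r=bot.trace(l,"top")
    if not r: print(l,"none");continue
    m=cv2.erode(r[0]["mask"].astype(np.uint8),np.ones((3,3)))>0
    P=cloud(m,d,"top",M); q=P[(P[:,2]>zl)&(P[:,2]<zh)]
    if len(q)<5: print(l,len(P),len(q),np.percentile(P[:,2],[5,50,95]));continue
    rc=cv2.minAreaRect((q[:,:2]*1000).astype(np.float32)); cc=cv2.minEnclosingCircle((q[:,:2]*1000).astype(np.float32))
    print(l,round(r[0]["conf"],2),len(P),len(q),"zpct",np.percentile(P[:,2],[5,50,95]),"rect",np.array(rc[0]),np.array(rc[1]),round(rc[2],1),"circ",np.array(cc[0]),round(cc[1],1))
E
```

```text
jar_center 0.63 1106 239 zpct [0.0157 0.0188 0.0686] rect [484.9362 -98.6061] [56.8507 52.488 ] 30.1 circ [484.8485 -98.1699] 28.7
lid_knob 0.93 919 919 zpct [0.0233 0.0257 0.0493] rect [603.1344 -89.1784] [55.0862 53.5918] 43.5 circ [602.8942 -88.8763] 28.4
mug_center 0.58 1339 444 zpct [0.0163 0.0443 0.0746] rect [ 477.7563 -211.1227] [63.4173 52.4122] 47.2 circ [ 473.1419 -206.2679] 36.0
cones_center 0.65 568 568 zpct [0.0282 0.0312 0.0558] rect [ 589.3533 -224.9005] [22.2716 68.7093] 22.6 circ [ 589.2598 -224.9328] 35.2
post_square 0.82 883 613 zpct [0.034  0.0904 0.093 ] rect [596.5535 256.8864] [37.4141 37.4081] 87.8 circ [596.5482 255.6772] 23.8
post_round 0.76 474 452 zpct [0.0576 0.0663 0.0684] rect [589.9702  86.6149] [35.9872 35.2654] 63.4 circ [590.5992  86.8068] 18.7
shelf 0.66 21569 21569 zpct [0.0144 0.0164 0.0186] rect [543.9402 165.1523] [297.9924 218.0862] 88.0 circ [544.1603 164.1729] 181.2
```

The top view shows the shelf at about (225,300), the square post at (150,265) and the round post at (266,268). The jar is at (387,335), the mug at (465,342) with its handle to the left, the lid at (378,260), and the cone pack at (462,267), tilted. The scene view shows the same layout, and the measured sizes match those given. I'll turn the tool into line with the shelf and go above the jar.

Call:
{"fn": "move_arm", "kwargs": {
  "increments": [
    {"xyz": [0, 0, 0], "roll": 0.12, "grip": 100},
    {"xyz": [0, 0, 0], "roll": 0.12, "grip": 100},
    {"xyz": [0, 0, 0], "roll": 0.12, "grip": 100},
    {"xyz": [0, 0, 0], "roll": 0.12, "grip": 100},
    {"xyz": [0, 0, 0], "roll": 0.12, "grip": 100}
  ]
}}

```text
time_s: 1.72
position: [0.1917, 0.5948, 0.2225]
tcp_rot: [[-0.608, 0.794, 0.0], [0.794, 0.608, -0.0], [-0.0, -0.0, -1.0]]
force: [-0.9, -0.3, 0.7]
opening: 1.001
grasp_force: 0.0
```

Call:
{"fn": "move_arm", "kwargs": {
  "increments": [
    {"xyz": [0, 0, 0], "roll": 0.12, "grip": 100},
    {"xyz": [0, 0, 0], "roll": 0.12, "grip": 100},
    {"xyz": [0, 0, 0], "roll": 0.12, "grip": 100},
    {"xyz": [0, 0, 0], "roll": 0.12, "grip": 100},
    {"xyz": [0, 0, 0], "roll": 0.12, "grip": 100}
  ]
}}

```text
time_s: 2.13
position: [0.1917, 0.5949, 0.2225]
tcp_rot: [[-0.053, 0.999, -0.0], [0.999, 0.053, -0.0], [-0.0, -0.0, -1.0]]
force: [-0.1, -0.5, -0.3]
opening: 1.006
grasp_force: 0.0
```

Call:
{"fn": "move_arm", "kwargs": {
  "increments": [
    {"xyz": [0, 0, 0], "roll": 0.095, "grip": 100},
    {"xyz": [-34, 16, 0], "roll": 0, "grip": 100},
    {"xyz": [-34, 16, 0], "roll": 0, "grip": 100},
    {"xyz": [-34, 16, 0], "roll": 0, "grip": 100},
    {"xyz": [-34, 16, 0], "roll": 0, "grip": 100}
  ]
}}

```text
time_s: 2.55
position: [0.2509, 0.4553, 0.2225]
tcp_rot: [[0.035, 0.999, 0.0], [0.999, -0.035, 0.0], [0.0, 0.0, -1.0]]
force: [0.7, -0.1, 0.3]
opening: 1.001
grasp_force: 0.0
```

Call:
{"fn": "move_arm", "kwargs": {
  "increments": [
    {"xyz": [-34, 16, 0], "roll": 0, "grip": 100},
    {"xyz": [-34, 16, 0], "roll": 0, "grip": 100},
    {"xyz": [-34, 16, 0], "roll": 0, "grip": 100},
    {"xyz": [-34, 16, 0], "roll": 0, "grip": 100},
    {"xyz": [-34, 16, 0], "roll": 0, "grip": 100}
  ]
}}

```text
time_s: 2.97
position: [0.3251, 0.2824, 0.2228]
tcp_rot: [[0.035, 0.999, 0.001], [0.999, -0.035, 0.0], [0.0, 0.001, -1.0]]
force: [0.7, -0.9, 0.6]
opening: 1.0
grasp_force: 0.0
```

Call:
{"fn": "move_arm", "kwargs": {
  "increments": [
    {"xyz": [-34, 16, 0], "roll": 0, "grip": 100},
    {"xyz": [-34, 16, 0], "roll": 0, "grip": 100},
    {"xyz": [-34, 16, 0], "roll": 0, "grip": 100},
    {"xyz": [-34, 16, 0], "roll": 0, "grip": 100},
    {"xyz": [-34, 16, 0], "roll": 0, "grip": 100}
  ]
}}

```text
time_s: 3.38
position: [0.399, 0.1093, 0.2229]
tcp_rot: [[0.036, 0.999, 0.001], [0.999, -0.036, 0.0], [0.0, 0.001, -1.0]]
force: [-0.1, 0.8, -1.0]
opening: 0.999
grasp_force: 0.0
```

Call:
{"fn": "move_arm", "kwargs": {
  "increments": [
    {"xyz": [-34, 16, 0], "roll": 0, "grip": 100},
    {"xyz": [-34, 16, 0], "roll": 0, "grip": 100},
    {"xyz": [-34, 16, 0], "roll": 0, "grip": 100},
    {"xyz": [-34, 16, 0], "roll": 0, "grip": 100},
    {"xyz": [-34, 16, 0], "roll": 0, "grip": 100}
  ]
}}

```text
time_s: 3.8
position: [0.4728, -0.0637, 0.2228]
tcp_rot: [[0.037, 0.999, 0.001], [0.999, -0.037, -0.0], [-0.0, 0.001, -1.0]]
force: [-0.2, 0.6, 0.2]
opening: 1.002
grasp_force: 0.0
```

Call:
{"fn": "move_arm", "kwargs": {
  "increments": [
    {"xyz": [-34, 16, 0], "roll": 0, "grip": 100},
    {"xyz": [0, 0, 0], "roll": 0, "grip": 100},
    {"xyz": [0, 0, 0], "roll": 0, "grip": 100}
  ]
}}

```text
time_s: 4.05
position: [0.4879, -0.0982, 0.2225]
tcp_rot: [[0.04, 0.999, 0.001], [0.999, -0.04, -0.0], [-0.0, 0.001, -1.0]]
force: [0.4, -0.1, -0.2]
opening: 1.0
grasp_force: 0.0
```

```bash
cat > look.py <<'E'
import sys
from h import *
np.set_printoptions(precision=1,suppress=True)
# label:z-range of top face (world, mm); fit circle/rect to the cloud
def look(cam,name,specs):
    M=w2c(cam); im,d=bot.capture(cam); save(name,im)
    for l,zl,zh in specs:
        r=bot.trace(l,cam)
        if not r: print(l,"none");continue
        P=cloud(r[0]["mask"],d,cam,M)*1000; q=P[(P[:,2]>zl)&(P[:,2]<zh)]
        if len(q)<9: print(l,"few",len(P),np.percentile(P[:,2],[5,50,95]) if len(P) else "");continue
        h=cv2.convexHull(q[:,:2].astype(np.float32)); rc=cv2.minAreaRect(h); cc=cv2.minEnclosingCircle(h)
        print(l,round(r[0]["conf"],2),len(q),"z",np.percentile(P[:,2],[5,50,95]),"rect",np.array(rc[0]),np.array(rc[1]),round(rc[2],1),"circ",np.array(cc[0]),round(cc[1],1))
E
python3 - <<'E'
from look import *
print(np.array(bot.camera_model("wrist")["tool_from_camera"])*1)
look("wrist","w1.png",[("jar_center",60,76),("lid_knob",15,60),("mug_center",66,82),("cones_center",22,65)])
print(bot.read_state()["joint_positions"])
E
```

```text
[[ 0.  -1.  -0.3  0.1]
 [ 1.   0.   0.  -0. ]
 [-0.  -0.3  1.  -0.2]
 [ 0.   0.   0.   1. ]]
jar_center 0.63 1341 z [15.6 26.7 67.9] rect [484.1 -98.1] [59. 58.] 86.7 circ [483.8 -98.1] 29.9
lid_knob 0.81 3993 z [23.3 24.7 48.3] rect [603.2 -88.5] [61.  60.5] 27.2 circ [603.4 -88.7] 31.0
mug_center 0.85 685 z [22.7 56.1 73.9] rect [ 474.1 -228.5] [31.2 54.9] 88.0 circ [ 474.5 -217.1] 27.5
cones_center 0.94 411 z [12.7 29.4 54.1] rect [ 583.5 -227. ] [16.  71.1] 17.4 circ [ 585.6 -226.2] 35.8
[-24.   20.3 100.3   0.   59.4 -22. ]
```

View pics/w1.png

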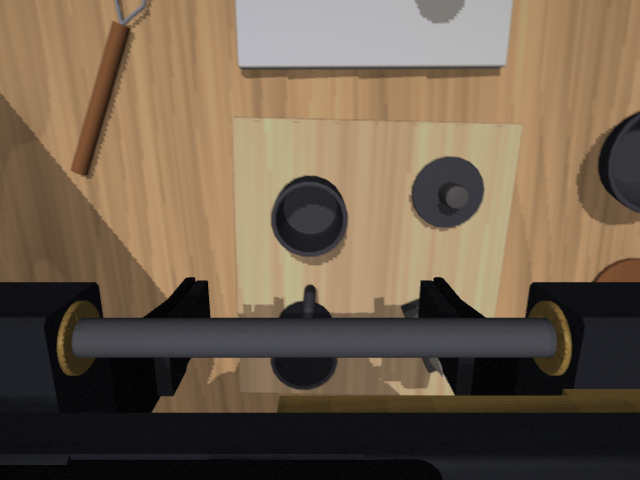

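The wrist view shows the jar at (310,215) and the lid at (447,192), with the mug and cones partly behind the gripper bar. The jar measures (484,-98), which agrees with the top camera. I'll go down and grip it.

Call:
{"fn": "move_arm", "kwargs": {
  "increments": [
    {"xyz": [0, -4, 36], "roll": 0, "grip": 100},
    {"xyz": [0, 0, 36], "roll": 0, "grip": 100},
    {"xyz": [0, 0, 36], "roll": 0, "grip": 100},
    {"xyz": [0, 0, 36], "roll": 0, "grip": 100},
    {"xyz": [0, 0, 26], "roll": 0, "grip": 100}
  ]
}}

```text
time_s: 4.72
position: [0.4818, -0.0944, 0.0506]
tcp_rot: [[0.034, 0.999, -0.002], [0.999, -0.034, 0.001], [0.001, -0.002, -1.0]]
force: [0.2, -0.2, -0.3]
opening: 1.004
grasp_force: 0.0
```

Call:
{"fn": "move_arm", "kwargs": {
  "increments": [
    {"xyz": [0, 0, 16], "roll": 0, "grip": 100},
    {"xyz": [0, 0, 10], "roll": 0, "grip": 100},
    {"xyz": [0, 0, 0], "roll": 0, "grip": 100},
    {"xyz": [0, 0, 0], "roll": 0, "grip": 55},
    {"xyz": [0, 0, 0], "roll": 0, "grip": 55}
  ]
}}

```text
time_s: 5.13
position: [0.4839, -0.096, 0.0276]
tcp_rot: [[0.035, 0.999, 0.002], [0.999, -0.035, -0.001], [-0.001, 0.002, -1.0]]
force: [0.7, -0.5, 0.1]
opening: 0.92
grasp_force: 0.0
```

Call:
{"fn": "move_arm", "kwargs": {
  "increments": [
    {"xyz": [0, 0, 0], "roll": 0, "grip": 55},
    {"xyz": [0, 0, 0], "roll": 0, "grip": 55},
    {"xyz": [0, 0, 0], "roll": 0, "grip": 55},
    {"xyz": [0, 0, 0], "roll": 0, "grip": 55}
  ]
}}

```text
time_s: 5.47
position: [0.484, -0.0964, 0.0275]
tcp_rot: [[0.036, 0.999, 0.003], [0.999, -0.036, -0.001], [-0.001, 0.003, -1.0]]
force: [0.4, 0.7, 5.0]
opening: 0.692
grasp_force: 30.0
```

Call:
{"fn": "move_arm", "kwargs": {
  "increments": [
    {"xyz": [0, 0, -10], "roll": 0, "grip": 55},
    {"xyz": [0, 0, -20], "roll": 0, "grip": 55},
    {"xyz": [0, 0, -30], "roll": 0, "grip": 55},
    {"xyz": [0, 0, -30], "roll": 0, "grip": 55},
    {"xyz": [0, 0, -30], "roll": 0, "grip": 55}
  ]
}}

```text
time_s: 5.88
position: [0.4819, -0.0957, 0.1479]
tcp_rot: [[0.036, 0.999, -0.002], [0.999, -0.036, 0.001], [0.001, -0.002, -1.0]]
force: [0.6, 0.0, -1.8]
opening: 0.688
grasp_force: 30.0
```

Call:
{"fn": "move_arm", "kwargs": {
  "increments": [
    {"xyz": [12, 4, 0], "roll": 0, "grip": 55},
    {"xyz": [25, 9, 0], "roll": 0, "grip": 55},
    {"xyz": [30, 11, 0], "roll": 0, "grip": 55},
    {"xyz": [30, 11, 0], "roll": 0, "grip": 55},
    {"xyz": [30, 11, 0], "roll": 0, "grip": 55}
  ]
}}

```text
time_s: 6.3
position: [0.5331, 0.0303, 0.1471]
tcp_rot: [[0.037, 0.999, -0.001], [0.999, -0.037, -0.0], [-0.0, -0.001, -1.0]]
force: [1.2, 0.1, -1.5]
opening: 0.692
grasp_force: 30.0
```

Call:
{"fn": "move_arm", "kwargs": {
  "increments": [
    {"xyz": [30, 11, 0], "roll": 0, "grip": 55},
    {"xyz": [30, 11, 0], "roll": 0, "grip": 55},
    {"xyz": [30, 11, 0], "roll": 0, "grip": 55},
    {"xyz": [25, 9, 0], "roll": 0, "grip": 55},
    {"xyz": [20, 7, 0], "roll": 0, "grip": 55}
  ]
}}

```text
time_s: 6.72
position: [0.5872, 0.1645, 0.1468]
tcp_rot: [[0.035, 0.999, -0.001], [0.999, -0.035, 0.0], [0.0, -0.001, -1.0]]
force: [0.3, -0.0, -1.7]
opening: 0.689
grasp_force: 30.0
```

Call:
{"fn": "move_arm", "kwargs": {
  "increments": [
    {"xyz": [11, 5, 0], "roll": 0, "grip": 55},
    {"xyz": [0, 0, 0], "roll": 0, "grip": 55},
    {"xyz": [0, 0, 0], "roll": 0, "grip": 55},
    {"xyz": [0, 0, 0], "roll": 0, "grip": 55}
  ]
}}

```text
time_s: 7.05
position: [0.5918, 0.1719, 0.1464]
tcp_rot: [[0.037, 0.999, -0.002], [0.999, -0.037, -0.001], [-0.001, -0.002, -1.0]]
force: [0.9, -0.9, -1.1]
opening: 0.691
grasp_force: 30.0
```

```bash
python3 - <<'E'
from look import *
s=bot.read_state(); print(np.array(s["position"])*1000, s["grasp_force"])
look("wrist","w2.png",[("jar_center",178,215),("post_round",60,72),("post_square",84,98)])
look("top","t2.png",[("jar_center",178,215),("post_round",60,72),("post_square",84,98)])
E
```

```text
[591.8 171.9 146.4] 29.997931436882936
jar_center 0.96 4850 z [134.9 166.6 186.5] rect [591.3 175.7] [49.5 58.4] 88.9 circ [591.  170.8] 29.9
post_round none
post_square 0.77 6265 z [88.9 90.3 91.5] rect [597.5 259.3] [37.9 38.2] 87.9 circ [597.5 259.1] 25.7
jar_center none
post_round 0.71 515 z [17.7 66.1 68.3] rect [590.4  87.7] [38.5 38.7] 88.5 circ [590.7  88.2] 19.8
post_square none
```

View pics/w2.png

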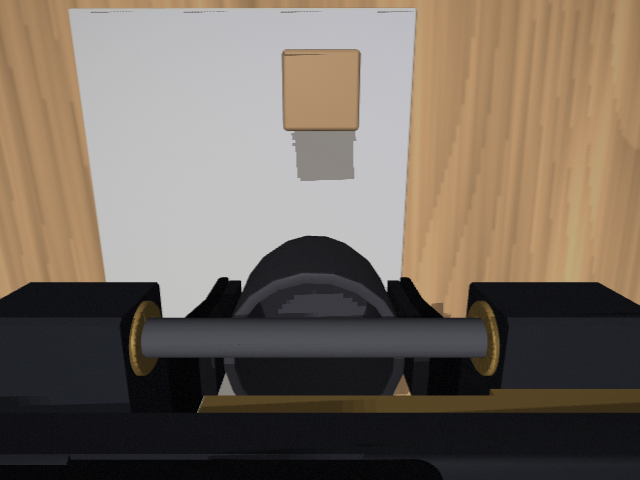

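The wrist view shows the jar held upright at (315,330) and the square post clear at (320,90). The offset to the midpoint is (+2.8,+2) mm, so I'll correct for it and lower.

Call:
{"fn": "move_arm", "kwargs": {
  "increments": [
    {"xyz": [2, 3, 25], "roll": 0, "grip": 55},
    {"xyz": [0, 0, 30], "roll": 0, "grip": 55},
    {"xyz": [0, 0, 25], "roll": 0, "grip": 55},
    {"xyz": [0, 0, 15], "roll": 0, "grip": 55},
    {"xyz": [0, 0, 10], "roll": 0, "grip": 55}
  ]
}}

```text
time_s: 7.87
position: [0.5945, 0.1748, 0.0393]
tcp_rot: [[0.036, 0.999, -0.004], [0.999, -0.036, -0.0], [-0.001, -0.004, -1.0]]
force: [0.3, 0.4, -1.5]
opening: 0.686
grasp_force: 30.0
```

Call:
{"fn": "move_arm", "kwargs": {
  "increments": [
    {"xyz": [0, 0, 5], "roll": 0, "grip": 55},
    {"xyz": [0, 0, 2], "roll": 0, "grip": 55},
    {"xyz": [0, 0, 1], "roll": 0, "grip": 55},
    {"xyz": [0, 0, 0], "roll": 0, "grip": 55},
    {"xyz": [0, 0, 0], "roll": 0, "grip": 55}
  ]
}}

```text
time_s: 8.28
position: [0.5967, 0.1752, 0.0347]
tcp_rot: [[0.036, 0.999, 0.002], [0.999, -0.036, 0.0], [0.0, 0.002, -1.0]]
force: [-0.7, 0.9, -1.1]
opening: 0.686
grasp_force: 30.0
```

Call:
{"fn": "move_arm", "kwargs": {
  "increments": [
    {"xyz": [-1, -2, 1], "roll": 0, "grip": 55},
    {"xyz": [0, 0, 1], "roll": 0, "grip": 55},
    {"xyz": [0, 0, 1], "roll": 0, "grip": 55},
    {"xyz": [0, 0, 0], "roll": 0, "grip": 55},
    {"xyz": [0, 0, 0], "roll": 0, "grip": 55}
  ]
}}

```text
time_s: 8.7
position: [0.5937, 0.1741, 0.0316]
tcp_rot: [[0.036, 0.999, 0.0], [0.999, -0.036, -0.0], [-0.0, 0.0, -1.0]]
force: [-1.9, -0.2, 5.2]
opening: 0.692
grasp_force: 30.0
```

Call:
{"fn": "move_arm", "kwargs": {
  "increments": [
    {"xyz": [0, 0, 0], "roll": 0, "grip": 95},
    {"xyz": [0, 0, 0], "roll": 0, "grip": 95},
    {"xyz": [0, 0, 0], "roll": 0, "grip": 95},
    {"xyz": [0, 0, 0], "roll": 0, "grip": 95},
    {"xyz": [0, 0, -15], "roll": 0, "grip": 95}
  ]
}}

```text
time_s: 9.12
position: [0.5917, 0.1738, 0.043]
tcp_rot: [[0.036, 0.999, -0.006], [0.999, -0.036, -0.001], [-0.001, -0.006, -1.0]]
force: [-1.2, 1.2, -0.4]
opening: 0.926
grasp_force: 0.0
```

Call:
{"fn": "move_arm", "kwargs": {
  "increments": [
    {"xyz": [0, 0, -30], "roll": 0, "grip": 95},
    {"xyz": [0, 0, -40], "roll": 0, "grip": 95},
    {"xyz": [0, 0, -40], "roll": 0, "grip": 95},
    {"xyz": [0, 0, -40], "roll": 0, "grip": 95},
    {"xyz": [0, 0, -35], "roll": 0, "grip": 95}
  ]
}}

```text
time_s: 9.53
position: [0.5941, 0.1742, 0.2331]
tcp_rot: [[0.036, 0.999, 0.002], [0.999, -0.036, 0.0], [0.0, 0.002, -1.0]]
force: [1.1, 0.1, -0.3]
opening: 0.95
grasp_force: 0.0
```

Call:
{"fn": "move_arm", "kwargs": {
  "increments": [
    {"xyz": [-40, 0, 0], "roll": 0, "grip": 95},
    {"xyz": [-40, 0, 0], "roll": 0, "grip": 95},
    {"xyz": [0, 0, 0], "roll": 0, "grip": 95},
    {"xyz": [0, 0, 0], "roll": 0, "grip": 95}
  ]
}}

```text
time_s: 9.87
position: [0.591, 0.0923, 0.2307]
tcp_rot: [[0.04, 0.999, 0.0], [0.999, -0.04, 0.0], [0.0, 0.0, -1.0]]
force: [0.1, 1.0, -0.5]
opening: 0.945
grasp_force: 0.0
```

```bash
python3 - <<'E'
from look import *
s=bot.read_state(); print(np.array(s["position"])*1000)
look("wrist","w3.png",[("jar_center",62,80),("post_square",84,98)])
look("top","t3.png",[("jar_center",60,80),("lid_knob",15,60),("post_round",60,72),("post_square",84,98)])
E
```

```text
[591.   92.3 230.7]
jar_center 0.79 1516 z [19.4 22.5 71.9] rect [592.9 172. ] [58.3 58.7] 86.8 circ [592.7 172.2] 29.9
post_square 0.89 250 z [23.1 62.9 89.3] rect [596.8 240.4] [ 1.8 37.1] 87.7 circ [596.8 241.3] 18.5
jar_center none
lid_knob 0.65 1115 z [22.4 25.4 48.8] rect [603.2 -90.1] [60.8 58.9] 89.3 circ [603.1 -89.6] 31.0
post_round 0.77 467 z [29.4 66.1 68.2] rect [590.3  85.3] [33.3 39. ] 84.3 circ [590.7  88. ] 19.7
post_square few 8075 [14.3 16.5 18.6]
```

View pics/w3.png

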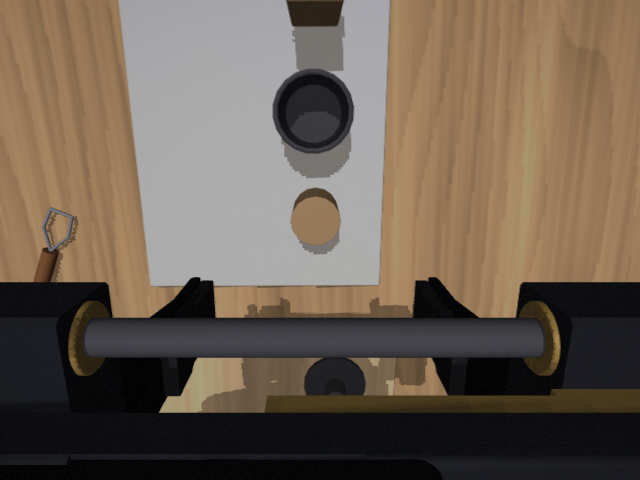

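The wrist view shows the jar standing at (313,110) on the line between the square post (315,15) and the round post (315,215). It measures within 1.5 mm of the midpoint. Next is the lid.

Call:
{"fn": "move_arm", "kwargs": {
  "increments": [
    {"xyz": [-36, 4, 0], "roll": 0, "grip": 95},
    {"xyz": [-36, 4, 0], "roll": 0, "grip": 70},
    {"xyz": [-36, 4, 0], "roll": 0, "grip": 70},
    {"xyz": [-36, 4, 0], "roll": 0, "grip": 70},
    {"xyz": [-36, 4, 0], "roll": 0, "grip": 70}
  ]
}}

```text
time_s: 10.68
position: [0.6046, -0.0873, 0.2305]
tcp_rot: [[0.035, 0.999, 0.0], [0.999, -0.035, 0.0], [0.0, 0.0, -1.0]]
force: [0.7, -0.1, 0.9]
opening: 0.748
grasp_force: 0.0
```

Call:
{"fn": "move_arm", "kwargs": {
  "increments": [
    {"xyz": [0, 0, 36], "roll": 0, "grip": 70},
    {"xyz": [0, 0, 40], "roll": 0, "grip": 70},
    {"xyz": [0, 0, 40], "roll": 0, "grip": 70},
    {"xyz": [0, 0, 0], "roll": 0, "grip": 70},
    {"xyz": [0, 0, 0], "roll": 0, "grip": 70}
  ]
}}

```text
time_s: 11.1
position: [0.6028, -0.0855, 0.1124]
tcp_rot: [[0.036, 0.999, -0.006], [0.999, -0.035, 0.002], [0.002, -0.006, -1.0]]
force: [-0.3, 0.3, 1.9]
opening: 0.699
grasp_force: 0.0
```

```bash
python3 - <<'E'
from look import *
s=bot.read_state(); print(np.array(s["position"])*1000,np.array(s["tcp_rot"])*1000)
look("wrist","w4.png",[("lid_knob",15,60),("lid_knob",43,56)])
look("top","t4.png",[("jar_center",60,80)])
E
```

```text
[602.8 -85.5 112.4] [[   35.5   999.4    -6.1]
 [  999.4   -35.5     2.1]
 [    1.9    -6.1 -1000. ]]
lid_knob 0.68 7358 z [23.5 24.7 48.4] rect [603.2 -88.2] [60.3 60.8] 4.2 circ [603.6 -88.5] 30.9
lid_knob 0.68 921 z [23.5 24.7 48.4] rect [603.7 -88.2] [18.9 19.2] 78.5 circ [603.7 -88.3] 10.0
jar_center 0.92 427 z [19.8 37.4 73. ] rect [592.3 170.8] [59.2 58.7] 65.6 circ [592.2 171.3] 30.2
```

Call:
{"fn": "move_arm", "kwargs": {
  "increments": [
    {"xyz": [-3, 1, 30], "roll": 0, "grip": 70},
    {"xyz": [0, 0, 25], "roll": 0, "grip": 70},
    {"xyz": [0, 0, 16], "roll": 0, "grip": 70},
    {"xyz": [0, 0, 8], "roll": 0, "grip": 70},
    {"xyz": [0, 0, 4], "roll": 0, "grip": 70}
  ]
}}

```text
time_s: 11.77
position: [0.6057, -0.0895, 0.032]
tcp_rot: [[0.036, 0.999, 0.001], [0.999, -0.036, -0.0], [-0.0, 0.001, -1.0]]
force: [-0.3, -0.5, 0.4]
opening: 0.7
grasp_force: 0.0
```

Call:
{"fn": "move_arm", "kwargs": {
  "increments": [
    {"xyz": [0, 0, 0], "roll": 0, "grip": 70},
    {"xyz": [0, 0, 0], "roll": 0, "grip": 70},
    {"xyz": [0, 0, 0], "roll": 0, "grip": 70}
  ]
}}

```text
time_s: 12.02
position: [0.6065, -0.0898, 0.0331]
tcp_rot: [[0.036, 0.999, 0.003], [0.999, -0.036, -0.001], [-0.001, 0.003, -1.0]]
force: [-0.4, 0.8, 1.0]
opening: 0.705
grasp_force: 0.0
```

Call:
{"fn": "move_arm", "kwargs": {
  "increments": [
    {"xyz": [1, -2, 2], "roll": 0, "grip": 70},
    {"xyz": [0, 0, 1], "roll": 0, "grip": 70},
    {"xyz": [0, 0, 0], "roll": 0, "grip": 70},
    {"xyz": [0, 0, 0], "roll": 0, "grip": 70}
  ]
}}

```text
time_s: 12.35
position: [0.6034, -0.0884, 0.0287]
tcp_rot: [[0.036, 0.999, 0.0], [0.999, -0.036, -0.0], [-0.0, 0.0, -1.0]]
force: [1.1, -1.0, 0.2]
opening: 0.702
grasp_force: 0.0
```

Spot on. I'll close on the knob and lift.

Call:
{"fn": "move_arm", "kwargs": {
  "increments": [
    {"xyz": [0, 0, 0], "roll": 0, "grip": 10},
    {"xyz": [0, 0, 0], "roll": 0, "grip": 10},
    {"xyz": [0, 0, 0], "roll": 0, "grip": 10},
    {"xyz": [0, 0, 0], "roll": 0, "grip": 10},
    {"xyz": [0, 0, 0], "roll": 0, "grip": 10}
  ]
}}

```text
time_s: 12.77
position: [0.6034, -0.0884, 0.0285]
tcp_rot: [[0.036, 0.999, -0.0], [0.999, -0.036, 0.0], [0.0, -0.0, -1.0]]
force: [-0.4, -0.4, -0.8]
opening: 0.41
grasp_force: 0.0
```

Call:
{"fn": "move_arm", "kwargs": {
  "increments": [
    {"xyz": [0, 0, 0], "roll": 0, "grip": 10},
    {"xyz": [0, 0, 0], "roll": 0, "grip": 10},
    {"xyz": [0, 0, 0], "roll": 0, "grip": 10},
    {"xyz": [0, 0, 0], "roll": 0, "grip": 10},
    {"xyz": [0, 0, 0], "roll": 0, "grip": 10}
  ]
}}

```text
time_s: 13.18
position: [0.6035, -0.0885, 0.0286]
tcp_rot: [[0.036, 0.999, 0.0], [0.999, -0.036, -0.0], [-0.0, 0.0, -1.0]]
force: [-0.1, 0.5, -0.0]
opening: 0.222
grasp_force: 30.0
```

Call:
{"fn": "move_arm", "kwargs": {
  "increments": [
    {"xyz": [0, 0, -10], "roll": 0, "grip": 10},
    {"xyz": [0, 0, -20], "roll": 0, "grip": 10},
    {"xyz": [0, 0, -30], "roll": 0, "grip": 10},
    {"xyz": [0, 0, -30], "roll": 0, "grip": 10},
    {"xyz": [0, 0, -20], "roll": 0, "grip": 10}
  ]
}}

```text
time_s: 13.6
position: [0.6042, -0.0886, 0.1418]
tcp_rot: [[0.036, 0.999, 0.003], [0.999, -0.036, -0.001], [-0.001, 0.003, -1.0]]
force: [0.9, 0.1, -0.4]
opening: 0.221
grasp_force: 30.0
```

Call:
{"fn": "move_arm", "kwargs": {
  "increments": [
    {"xyz": [12, -1, 0], "roll": 0, "grip": 10},
    {"xyz": [25, -2, 0], "roll": 0, "grip": 10},
    {"xyz": [30, -2, 0], "roll": 0, "grip": 10},
    {"xyz": [30, -2, 0], "roll": 0, "grip": 10},
    {"xyz": [30, -2, 0], "roll": 0, "grip": 10}
  ]
}}

```text
time_s: 14.02
position: [0.5976, 0.0406, 0.1379]
tcp_rot: [[0.037, 0.999, -0.002], [0.999, -0.037, 0.001], [0.0, -0.002, -1.0]]
force: [-0.2, -0.3, -1.2]
opening: 0.219
grasp_force: 30.0
```

Call:
{"fn": "move_arm", "kwargs": {
  "increments": [
    {"xyz": [30, -3, 0], "roll": 0, "grip": 10},
    {"xyz": [30, -3, 0], "roll": 0, "grip": 10},
    {"xyz": [30, -2, 0], "roll": 0, "grip": 10},
    {"xyz": [25, -2, 0], "roll": 0, "grip": 10},
    {"xyz": [18, -1, 0], "roll": 0, "grip": 10}
  ]
}}

```text
time_s: 14.43
position: [0.5908, 0.1753, 0.1377]
tcp_rot: [[0.034, 0.999, -0.003], [0.999, -0.034, 0.001], [0.0, -0.003, -1.0]]
force: [0.2, 0.3, -0.7]
opening: 0.218
grasp_force: 30.0
```

Call:
{"fn": "move_arm", "kwargs": {
  "increments": [
    {"xyz": [0, 0, 10], "roll": 0, "grip": 10},
    {"xyz": [0, 0, 10], "roll": 0, "grip": 10},
    {"xyz": [0, 0, 0], "roll": 0, "grip": 10},
    {"xyz": [0, 0, 0], "roll": 0, "grip": 10},
    {"xyz": [0, 0, 0], "roll": 0, "grip": 10}
  ]
}}

```text
time_s: 14.85
position: [0.5926, 0.1709, 0.118]
tcp_rot: [[0.038, 0.999, -0.001], [0.999, -0.038, -0.0], [-0.0, -0.001, -1.0]]
force: [-0.4, -0.5, -0.8]
opening: 0.217
grasp_force: 30.0
```

```bash
python3 - <<'E'
from look import *
s=bot.read_state(); print(np.array(s["position"])*1000,s["grasp_force"])
look("wrist","w5.png",[("lid_knob",95,130),("jar_center",60,80)])
look("top","t5.png",[("jar_center",60,80)])
E
```

```text
[592.6 170.9 118. ] 29.999839067459106
lid_knob 0.63 7161 z [112.7 114.1 137.3] rect [594.3 173.4] [54.7 60.2] 32.7 circ [591.7 171. ] 31.0
jar_center 0.67 1294 z [20.  58.2 72.1] rect [594.3 192. ] [20.5 54.7] 85.1 circ [593.5 183. ] 27.4
jar_center 0.8 151 z [21.1 57.9 73.5] rect [589.7 149.7] [16.6 52.8] 83.0 circ [590.7 157.9] 26.4
```

View pics/w5.png

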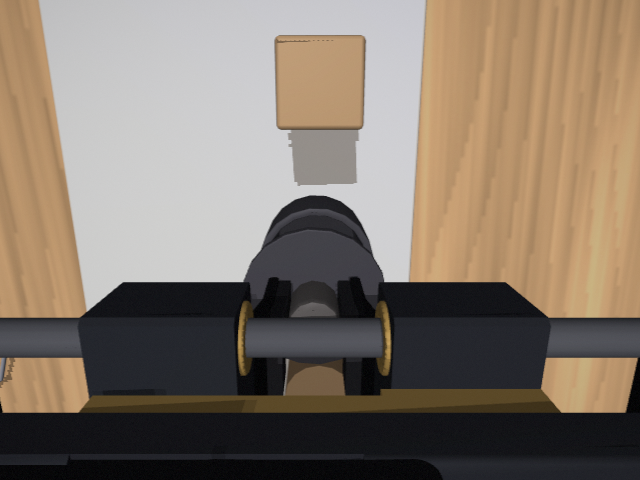

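The wrist view shows the lid held level at (315,265) just above the jar, about 1 mm off centre. I'll lower it in stages.

Call:
{"fn": "move_arm", "kwargs": {
  "increments": [
    {"xyz": [1, 1, 12], "roll": 0, "grip": 10},
    {"xyz": [0, 0, 10], "roll": 0, "grip": 10},
    {"xyz": [0, 0, 3], "roll": 0, "grip": 10},
    {"xyz": [0, 0, 0], "roll": 0, "grip": 10},
    {"xyz": [0, 0, 0], "roll": 0, "grip": 10}
  ]
}}

```text
time_s: 15.52
position: [0.5933, 0.1731, 0.0927]
tcp_rot: [[0.036, 0.999, -0.002], [0.999, -0.036, -0.0], [-0.0, -0.002, -1.0]]
force: [-0.7, 0.2, -0.3]
opening: 0.222
grasp_force: 30.0
```

Call:
{"fn": "move_arm", "kwargs": {
  "increments": [
    {"xyz": [-1, 0, 3], "roll": 0, "grip": 10},
    {"xyz": [0, 0, 3], "roll": 0, "grip": 10},
    {"xyz": [0, 0, 2], "roll": 0, "grip": 10},
    {"xyz": [0, 0, 0], "roll": 0, "grip": 10},
    {"xyz": [0, 0, 0], "roll": 0, "grip": 10}
  ]
}}

```text
time_s: 15.93
position: [0.5937, 0.1721, 0.0855]
tcp_rot: [[0.036, 0.999, -0.0], [0.999, -0.036, 0.0], [0.0, -0.0, -1.0]]
force: [0.1, 0.6, -0.6]
opening: 0.218
grasp_force: 30.0
```

Call:
{"fn": "move_arm", "kwargs": {
  "increments": [
    {"xyz": [0, 0, 2], "roll": 0, "grip": 10},
    {"xyz": [0, 0, 1], "roll": 0, "grip": 10},
    {"xyz": [0, 0, 1], "roll": 0, "grip": 10},
    {"xyz": [0, 0, 0], "roll": 0, "grip": 10},
    {"xyz": [0, 0, 0], "roll": 0, "grip": 10}
  ]
}}

```text
time_s: 16.35
position: [0.5937, 0.1721, 0.0815]
tcp_rot: [[0.036, 0.999, -0.0], [0.999, -0.036, 0.0], [-0.0, -0.0, -1.0]]
force: [0.2, -0.3, -1.4]
opening: 0.218
grasp_force: 30.0
```

Call:
{"fn": "move_arm", "kwargs": {
  "increments": [
    {"xyz": [0, 0, 1], "roll": 0, "grip": 10},
    {"xyz": [0, 0, 0], "roll": 0, "grip": 10},
    {"xyz": [0, 0, 0], "roll": 0, "grip": 50},
    {"xyz": [0, 0, 0], "roll": 0, "grip": 50},
    {"xyz": [0, 0, 0], "roll": 0, "grip": 50}
  ]
}}

```text
time_s: 16.77
position: [0.5938, 0.1721, 0.0807]
tcp_rot: [[0.036, 0.999, 0.0], [0.999, -0.036, -0.0], [-0.0, 0.0, -1.0]]
force: [-0.0, -0.1, -0.1]
opening: 0.366
grasp_force: 0.0
```

Call:
{"fn": "move_arm", "kwargs": {
  "increments": [
    {"xyz": [0, 0, 0], "roll": 0, "grip": 50},
    {"xyz": [0, 0, -15], "roll": 0, "grip": 50},
    {"xyz": [0, 0, -40], "roll": 0, "grip": 50},
    {"xyz": [0, 0, -40], "roll": 0, "grip": 95},
    {"xyz": [0, 0, -40], "roll": 0, "grip": 95}
  ]
}}

```text
time_s: 17.18
position: [0.5931, 0.172, 0.2165]
tcp_rot: [[0.036, 0.999, -0.002], [0.999, -0.036, -0.0], [-0.0, -0.002, -1.0]]
force: [0.8, 2.1, 1.1]
opening: 0.578
grasp_force: 0.0
```

Call:
{"fn": "move_arm", "kwargs": {
  "increments": [
    {"xyz": [-35, -10, 0], "roll": 0, "grip": 95},
    {"xyz": [-35, -10, 0], "roll": 0, "grip": 95},
    {"xyz": [-35, -10, 0], "roll": 0, "grip": 95},
    {"xyz": [0, 0, 0], "roll": 0, "grip": 95},
    {"xyz": [0, 0, 0], "roll": 0, "grip": 95}
  ]
}}

```text
time_s: 17.6
position: [0.5596, 0.0667, 0.2159]
tcp_rot: [[0.04, 0.999, 0.0], [0.999, -0.04, 0.0], [0.0, 0.0, -1.0]]
force: [0.6, -0.5, 0.0]
opening: 0.911
grasp_force: 0.0
```

```bash
python3 - <<'E'
from look import *
s=bot.read_state(); print(np.array(s["position"])*1000,s["grasp_force"])
look("wrist","w6.png",[("lid_knob",60,110),("lid_knob",96,110),("jar_center",60,74)])
E
```

```text
[559.6  66.7 215.9] 0.0
lid_knob 0.65 7069 z [ 75.   76.4 100.2] rect [592.7 171.8] [61.  60.7] 48.0 circ [592.9 171.7] 31.0
lid_knob 0.65 843 z [ 75.   76.4 100.2] rect [592.9 171.7] [19.  19.2] 19.1 circ [593.  171.7] 9.9
jar_center none
```

View pics/w6.png

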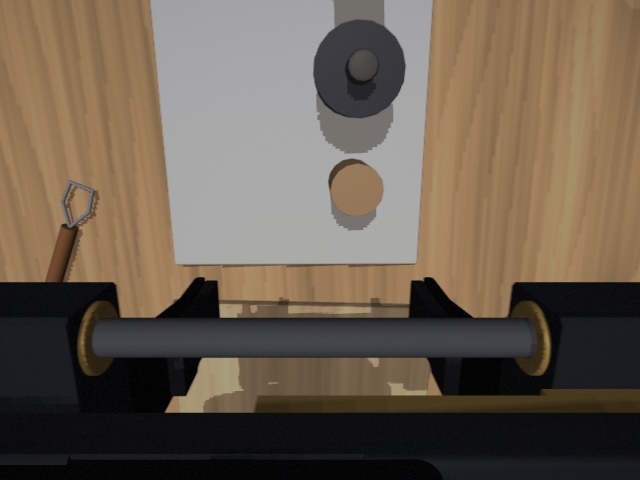

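Call:
{"fn": "move_arm", "kwargs": {
  "increments": [
    {"xyz": [-35, -10, 0], "roll": 0, "grip": 95},
    {"xyz": [-35, -10, 0], "roll": 0, "grip": 95},
    {"xyz": [-35, -10, 0], "roll": 0, "grip": 95},
    {"xyz": [-35, -10, 0], "roll": 0, "grip": 95},
    {"xyz": [-35, -10, 0], "roll": 0, "grip": 95}
  ]
}}

```text
time_s: 18.22
position: [0.5038, -0.105, 0.2154]
tcp_rot: [[0.033, 0.999, 0.0], [0.999, -0.033, 0.0], [0.0, 0.0, -1.0]]
force: [1.4, -0.5, -0.5]
opening: 0.951
grasp_force: 0.0
```

Call:
{"fn": "move_arm", "kwargs": {
  "increments": [
    {"xyz": [-35, -10, 0], "roll": 0, "grip": 95},
    {"xyz": [-35, -10, 0], "roll": 0, "grip": 95},
    {"xyz": [-35, -7, 0], "roll": 0, "grip": 95},
    {"xyz": [0, 0, 0], "roll": 0, "grip": 95},
    {"xyz": [0, 0, 0], "roll": 0, "grip": 95}
  ]
}}

```text
time_s: 18.63
position: [0.4734, -0.21, 0.2154]
tcp_rot: [[0.038, 0.999, 0.001], [0.999, -0.038, 0.0], [0.0, 0.001, -1.0]]
force: [-0.3, 0.8, -0.1]
opening: 0.947
grasp_force: 0.0
```

```bash
python3 - <<'E'
from look import *
s=bot.read_state(); print(np.array(s["position"])*1000,s["grasp_force"])
look("wrist","w7.png",[("mug_center",66,82),("cones_center",22,65)])
look("top","t7.png",[("lid_knob",70,110),("lid_knob",96,110)])
E
```

```text
[ 473.4 -210.   215.4] 0.0
mug_center 0.93 1390 z [15.7 44.4 73.9] rect [ 474.4 -216. ] [55.3 55.1] 80.2 circ [ 474.5 -216. ] 28.0
cones_center 0.59 2370 z [20.8 29.8 55.5] rect [ 589.  -224.9] [24.  69.8] 21.5 circ [ 588.7 -224.9] 36.0
lid_knob 0.84 1210 z [ 75.4  77.6 101.2] rect [592.2 170.9] [59.3 58.2] 89.2 circ [592.  170.3] 30.4
lid_knob 0.84 142 z [ 75.4  77.6 101.2] rect [592.7 170.4] [17.8 18.8] 0.1 circ [592.1 170.4] 9.7
```

View pics/w7.png

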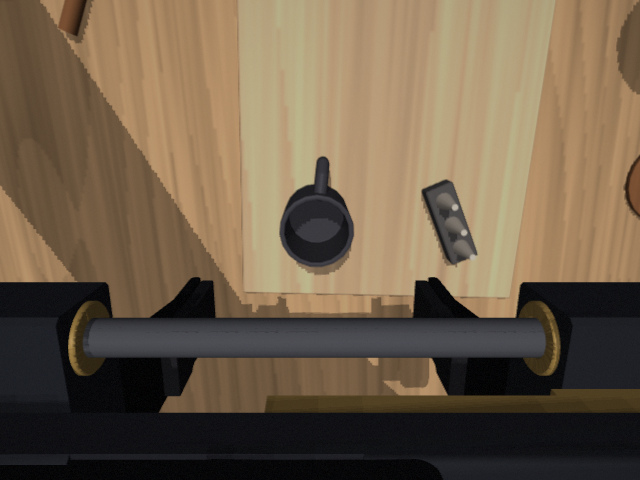

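The lid is seated: its plate top is at 76.5 mm against 77 expected. In the last view the mug is at (317,230) with its handle up along tool x, which is clear of the pads. Going down to grip the mug.

Call:
{"fn": "move_arm", "kwargs": {
  "increments": [
    {"xyz": [-6, 1, 36], "roll": 0, "grip": 95},
    {"xyz": [0, 0, 36], "roll": 0, "grip": 95},
    {"xyz": [0, 0, 36], "roll": 0, "grip": 95},
    {"xyz": [0, 0, 0], "roll": 0, "grip": 95},
    {"xyz": [0, 0, 0], "roll": 0, "grip": 95}
  ]
}}

```text
time_s: 19.35
position: [0.4728, -0.2132, 0.1062]
tcp_rot: [[0.035, 0.999, -0.004], [0.999, -0.035, 0.003], [0.003, -0.004, -1.0]]
force: [0.2, 0.3, 0.7]
opening: 0.95
grasp_force: 0.0
```

Call:
{"fn": "move_arm", "kwargs": {
  "increments": [
    {"xyz": [-1, 1, 30], "roll": 0, "grip": 95},
    {"xyz": [0, 0, 25], "roll": 0, "grip": 95},
    {"xyz": [0, 0, 15], "roll": 0, "grip": 95},
    {"xyz": [0, 0, 6], "roll": 0, "grip": 95},
    {"xyz": [0, 0, 0], "roll": 0, "grip": 95}
  ]
}}

```text
time_s: 19.77
position: [0.4756, -0.2161, 0.0326]
tcp_rot: [[0.035, 0.999, 0.001], [0.999, -0.035, -0.001], [-0.001, 0.001, -1.0]]
force: [0.7, -0.3, -0.5]
opening: 0.952
grasp_force: 0.0
```

Call:
{"fn": "move_arm", "kwargs": {
  "increments": [
    {"xyz": [0, 0, 0], "roll": 0, "grip": 95},
    {"xyz": [0, 0, 0], "roll": 0, "grip": 95},
    {"xyz": [0, 0, 0], "roll": 0, "grip": 95}
  ]
}}

```text
time_s: 20.02
position: [0.4757, -0.2165, 0.0332]
tcp_rot: [[0.036, 0.999, 0.003], [0.999, -0.036, -0.002], [-0.002, 0.003, -1.0]]
force: [1.2, -0.3, -0.9]
opening: 0.951
grasp_force: 0.0
```

Call:
{"fn": "move_arm", "kwargs": {
  "increments": [
    {"xyz": [0, -1, 0], "roll": 0, "grip": 50},
    {"xyz": [0, 0, 0], "roll": 0, "grip": 50},
    {"xyz": [0, 0, 0], "roll": 0, "grip": 50},
    {"xyz": [0, 0, 0], "roll": 0, "grip": 50},
    {"xyz": [0, 0, 0], "roll": 0, "grip": 50}
  ]
}}

```text
time_s: 20.43
position: [0.4738, -0.2159, 0.0316]
tcp_rot: [[0.036, 0.999, 0.0], [0.999, -0.036, -0.0], [-0.0, 0.0, -1.0]]
force: [1.6, 0.2, -0.1]
opening: 0.656
grasp_force: 0.7
```

Call:
{"fn": "move_arm", "kwargs": {
  "increments": [
    {"xyz": [0, 0, 0], "roll": 0, "grip": 50},
    {"xyz": [0, 0, 0], "roll": 0, "grip": 50}
  ]
}}

```text
time_s: 20.6
position: [0.4739, -0.216, 0.0316]
tcp_rot: [[0.036, 0.999, 0.0], [0.999, -0.036, -0.0], [-0.0, 0.0, -1.0]]
force: [0.2, -0.3, 1.1]
opening: 0.633
grasp_force: 30.0
```

Call:
{"fn": "move_arm", "kwargs": {
  "increments": [
    {"xyz": [0, 0, -10], "roll": 0, "grip": 50},
    {"xyz": [0, 0, -20], "roll": 0, "grip": 50},
    {"xyz": [0, 0, -30], "roll": 0, "grip": 50},
    {"xyz": [0, 0, -30], "roll": 0, "grip": 50},
    {"xyz": [0, 0, -20], "roll": 0, "grip": 50}
  ]
}}

```text
time_s: 21.02
position: [0.474, -0.216, 0.1442]
tcp_rot: [[0.036, 0.999, 0.001], [0.999, -0.036, -0.001], [-0.001, 0.001, -1.0]]
force: [0.9, 0.0, -1.4]
opening: 0.634
grasp_force: 30.0
```

Call:
{"fn": "move_arm", "kwargs": {
  "increments": [
    {"xyz": [12, 0, 0], "roll": 0, "grip": 50},
    {"xyz": [24, 1, 0], "roll": 0, "grip": 50},
    {"xyz": [33, 2, 0], "roll": 0, "grip": 50},
    {"xyz": [33, 2, 0], "roll": 0, "grip": 50},
    {"xyz": [33, 2, 0], "roll": 0, "grip": 50}
  ]
}}

```text
time_s: 21.43
position: [0.4842, -0.0792, 0.141]
tcp_rot: [[0.037, 0.999, -0.002], [0.999, -0.037, 0.001], [0.001, -0.002, -1.0]]
force: [-0.1, 0.2, -1.7]
opening: 0.631
grasp_force: 30.0
```

Call:
{"fn": "move_arm", "kwargs": {
  "increments": [
    {"xyz": [33, 2, 0], "roll": 0, "grip": 50},
    {"xyz": [33, 2, 0], "roll": 0, "grip": 50},
    {"xyz": [33, 2, 0], "roll": 0, "grip": 50},
    {"xyz": [33, 2, 0], "roll": 0, "grip": 50},
    {"xyz": [33, 2, 0], "roll": 0, "grip": 50}
  ]
}}

```text
time_s: 21.85
position: [0.4998, 0.0855, 0.1408]
tcp_rot: [[0.036, 0.999, -0.003], [0.999, -0.036, 0.0], [0.0, -0.003, -1.0]]
force: [0.6, -0.9, -2.1]
opening: 0.637
grasp_force: 30.0
```

Call:
{"fn": "move_arm", "kwargs": {
  "increments": [
    {"xyz": [33, 2, 0], "roll": 0, "grip": 50},
    {"xyz": [33, 1, 0], "roll": 0, "grip": 50},
    {"xyz": [33, 1, 0], "roll": 0, "grip": 50},
    {"xyz": [33, 1, 0], "roll": 0, "grip": 50},
    {"xyz": [30, 1, 0], "roll": 0, "grip": 50}
  ]
}}

```text
time_s: 22.27
position: [0.5114, 0.2472, 0.1406]
tcp_rot: [[0.035, 0.999, -0.003], [0.999, -0.035, -0.0], [-0.001, -0.003, -1.0]]
force: [0.6, -0.2, -0.6]
opening: 0.634
grasp_force: 30.0
```

Call:
{"fn": "move_arm", "kwargs": {
  "increments": [
    {"xyz": [17, 1, 0], "roll": 0, "grip": 50},
    {"xyz": [0, 0, 0], "roll": 0, "grip": 50},
    {"xyz": [0, 0, 0], "roll": 0, "grip": 50},
    {"xyz": [0, 0, 0], "roll": 0, "grip": 50},
    {"xyz": [0, 0, 0], "roll": 0, "grip": 50}
  ]
}}

```text
time_s: 22.68
position: [0.5141, 0.2608, 0.1411]
tcp_rot: [[0.037, 0.999, -0.002], [0.999, -0.037, -0.001], [-0.001, -0.002, -1.0]]
force: [-0.6, -1.2, -0.2]
opening: 0.635
grasp_force: 30.0
```

```bash
python3 - <<'E'
from look import *
s=bot.read_state(); print(np.array(s["position"])*1000,s["grasp_force"],s["joint_positions"])
look("wrist","w8.png",[("mug_center",180,205),("post_square",84,98)])
E
```

```text
[514.1 260.8 141.1] 29.999666468684154 [15.8 32.6 93.5 -0.  54.  17.9]
mug_center 0.84 3476 z [125.7 166.6 183.2] rect [513.6 267.1] [44.1 55.4] 87.7 circ [513.3 261.1] 28.2
post_square 0.85 4576 z [29.3 89.6 91.4] rect [597.  259.6] [38.  38.4] 88.2 circ [596.8 259.5] 25.7
```

View pics/w8.png

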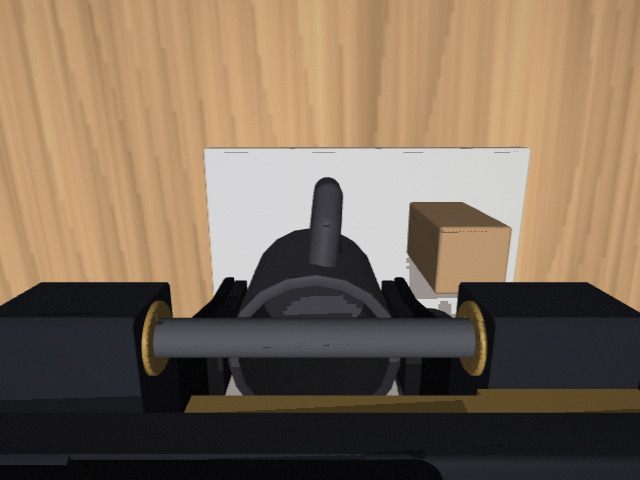

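The wrist view shows the mug held at (315,310) with its handle up in the picture, and the square post at (460,250). I'll shift it by (+1,+2) and lower it.

Call:
{"fn": "move_arm", "kwargs": {
  "increments": [
    {"xyz": [1, 2, 25], "roll": 0, "grip": 50},
    {"xyz": [0, 0, 30], "roll": 0, "grip": 50},
    {"xyz": [0, 0, 25], "roll": 0, "grip": 50},
    {"xyz": [0, 0, 12], "roll": 0, "grip": 50},
    {"xyz": [0, 0, 6], "roll": 0, "grip": 50}
  ]
}}

```text
time_s: 23.25
position: [0.5158, 0.2619, 0.0416]
tcp_rot: [[0.037, 0.999, -0.004], [0.999, -0.037, -0.001], [-0.001, -0.004, -1.0]]
force: [0.1, -0.7, -1.2]
opening: 0.63
grasp_force: 30.0
```

Call:
{"fn": "move_arm", "kwargs": {
  "increments": [
    {"xyz": [0, 0, 2], "roll": 0, "grip": 50},
    {"xyz": [0, 0, 0], "roll": 0, "grip": 50},
    {"xyz": [0, 0, 0], "roll": 0, "grip": 50},
    {"xyz": [0, 0, 0], "roll": 0, "grip": 50},
    {"xyz": [0, 0, 0], "roll": 0, "grip": 50}
  ]
}}

```text
time_s: 23.67
position: [0.5178, 0.2632, 0.0428]
tcp_rot: [[0.036, 0.999, 0.002], [0.999, -0.036, 0.001], [0.001, 0.002, -1.0]]
force: [-0.2, -0.6, -0.4]
opening: 0.637
grasp_force: 30.0
```

Call:
{"fn": "move_arm", "kwargs": {
  "increments": [
    {"xyz": [-1, -1, 2], "roll": 0, "grip": 50},
    {"xyz": [0, 0, 2], "roll": 0, "grip": 50},
    {"xyz": [0, 0, 1], "roll": 0, "grip": 50},
    {"xyz": [0, 0, 0], "roll": 0, "grip": 50},
    {"xyz": [0, 0, 0], "roll": 0, "grip": 50}
  ]
}}

```text
time_s: 24.08
position: [0.5158, 0.2619, 0.0364]
tcp_rot: [[0.036, 0.999, -0.0], [0.999, -0.036, -0.0], [-0.0, -0.0, -1.0]]
force: [-0.2, 0.0, -1.0]
opening: 0.638
grasp_force: 30.0
```

Call:
{"fn": "move_arm", "kwargs": {
  "increments": [
    {"xyz": [0, 0, 1], "roll": 0, "grip": 50},
    {"xyz": [0, 0, 0], "roll": 0, "grip": 50},
    {"xyz": [0, 0, 0], "roll": 0, "grip": 78},
    {"xyz": [0, 0, 0], "roll": 0, "grip": 78},
    {"xyz": [0, 0, 0], "roll": 0, "grip": 78}
  ]
}}

```text
time_s: 24.5
position: [0.5161, 0.262, 0.0356]
tcp_rot: [[0.036, 0.999, 0.0], [0.999, -0.036, 0.0], [0.0, 0.0, -1.0]]
force: [-0.5, -0.1, 0.2]
opening: 0.749
grasp_force: 0.0
```

Call:
{"fn": "move_arm", "kwargs": {
  "increments": [
    {"xyz": [0, 0, 0], "roll": 0, "grip": 78},
    {"xyz": [0, 0, -10], "roll": 0, "grip": 78},
    {"xyz": [0, 0, -35], "roll": 0, "grip": 78},
    {"xyz": [0, 0, -40], "roll": 0, "grip": 78},
    {"xyz": [0, 0, -40], "roll": 0, "grip": 78}
  ]
}}

```text
time_s: 24.92
position: [0.5152, 0.2617, 0.1619]
tcp_rot: [[0.036, 0.999, -0.002], [0.999, -0.036, -0.001], [-0.001, -0.002, -1.0]]
force: [1.5, 0.4, -0.4]
opening: 0.78
grasp_force: 0.0
```

Call:
{"fn": "move_arm", "kwargs": {
  "increments": [
    {"xyz": [-30, 0, -40], "roll": 0, "grip": 78},
    {"xyz": [-35, 0, 0], "roll": 0, "grip": 78},
    {"xyz": [0, 0, 0], "roll": 0, "grip": 78},
    {"xyz": [0, 0, 0], "roll": 0, "grip": 78}
  ]
}}

```text
time_s: 25.25
position: [0.5138, 0.2008, 0.1953]
tcp_rot: [[0.039, 0.999, 0.001], [0.999, -0.039, 0.0], [0.0, 0.001, -1.0]]
force: [-1.0, 0.6, 0.7]
opening: 0.781
grasp_force: 0.0
```

```bash
python3 - <<'E'
from look import *
s=bot.read_state(); print(np.array(s["position"])*1000,s["tcp_rot"][0],s["joint_positions"])
look("wrist","w9.png",[("mug_center",70,86),("post_square",84,98),("lid_knob",70,110)])
E
```

```text
[513.8 200.8 195.3] [0. 1. 0.] [ 9.7 26.6 94.4  0.  58.9 12. ]
mug_center 0.74 1728 z [19.5 30.7 77.9] rect [515.3 262. ] [55.1 54.8] 86.9 circ [515.2 261.6] 27.9
post_square 0.83 3888 z [35.3 90.  91.4] rect [597.1 259.3] [37.5 38.4] 87.9 circ [596.9 259.2] 25.7
lid_knob 0.72 4812 z [ 75.3  76.7 100.5] rect [593.5 175.2] [54.9 61.4] 73.0 circ [593.  172.2] 31.1
```

View pics/w9.png

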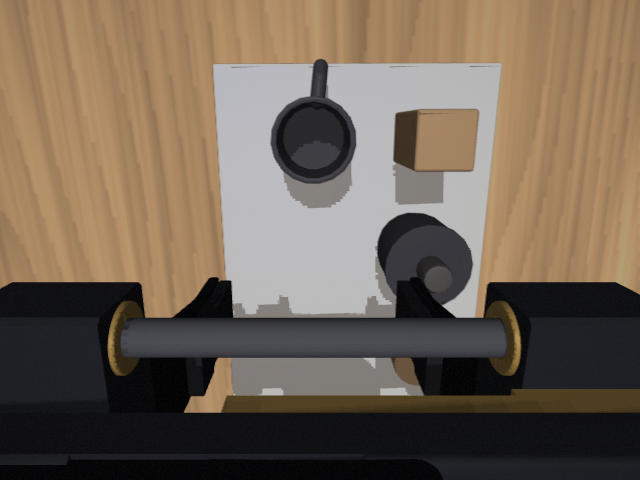

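The wrist view shows the mug at (314,140) level with the square post (437,140), with a 35 mm gap, and the jar and lid untouched. Last piece: the cone pack.

Call:
{"fn": "move_arm", "kwargs": {
  "increments": [
    {"xyz": [-35, 8, 0], "roll": 0, "grip": 60},
    {"xyz": [-35, 8, 0], "roll": 0, "grip": 60},
    {"xyz": [-35, 8, 0], "roll": 0, "grip": 60},
    {"xyz": [-35, 8, 0], "roll": 0, "grip": 60},
    {"xyz": [-35, 8, 0], "roll": 0, "grip": 60}
  ]
}}

```text
time_s: 25.87
position: [0.5474, 0.0253, 0.1931]
tcp_rot: [[0.034, 0.999, -0.001], [0.999, -0.034, 0.0], [0.0, -0.001, -1.0]]
force: [0.5, -0.4, 0.6]
opening: 0.611
grasp_force: 0.0
```

Call:
{"fn": "move_arm", "kwargs": {
  "increments": [
    {"xyz": [-35, 8, 0], "roll": 0, "grip": 60},
    {"xyz": [-35, 8, 0], "roll": 0, "grip": 60},
    {"xyz": [-35, 7, 0], "roll": 0, "grip": 60},
    {"xyz": [-35, 7, 0], "roll": 0, "grip": 60},
    {"xyz": [-35, 7, 0], "roll": 0, "grip": 60}
  ]
}}

```text
time_s: 26.28
position: [0.5784, -0.1511, 0.1929]
tcp_rot: [[0.035, 0.999, -0.001], [0.999, -0.035, 0.001], [0.001, -0.001, -1.0]]
force: [0.4, 0.6, -0.4]
opening: 0.603
grasp_force: 0.0
```

Call:
{"fn": "move_arm", "kwargs": {
  "increments": [
    {"xyz": [-36, 7, 0], "roll": 0, "grip": 60},
    {"xyz": [-36, 7, 0], "roll": 0, "grip": 60},
    {"xyz": [0, 0, 20], "roll": -0.105, "grip": 60},
    {"xyz": [0, 0, 20], "roll": -0.105, "grip": 60},
    {"xyz": [0, 0, 20], "roll": -0.105, "grip": 60}
  ]
}}

```text
time_s: 26.7
position: [0.5899, -0.2231, 0.1323]
tcp_rot: [[-0.28, 0.96, -0.0], [0.96, 0.28, 0.001], [0.001, -0.0, -1.0]]
force: [-0.4, 0.5, -0.1]
opening: 0.601
grasp_force: 0.0
```

Call:
{"fn": "move_arm", "kwargs": {
  "increments": [
    {"xyz": [0, 0, 10], "roll": -0.105, "grip": 60},
    {"xyz": [0, 0, 0], "roll": 0, "grip": 60},
    {"xyz": [0, 0, 0], "roll": 0, "grip": 60},
    {"xyz": [0, 0, 0], "roll": 0, "grip": 60}
  ]
}}

```text
time_s: 27.03
position: [0.5903, -0.2226, 0.1241]
tcp_rot: [[-0.373, 0.928, 0.001], [0.928, 0.373, -0.0], [-0.0, 0.001, -1.0]]
force: [-0.6, -0.4, 0.1]
opening: 0.597
grasp_force: 0.0
```

```bash
python3 - <<'E'
from look import *
s=bot.read_state(); R=np.array(s["tcp_rot"]);p=np.array(s["position"])*1000; print(p,np.degrees(np.arctan2(R[1,1],R[0,1])))
look("wrist","w10.png",[("cones_center",20,65),("cones_center",26,34)])
for t in [(589,-224.9)]: print(R[:2,:2].T@(np.array(t)-p[:2]))
E
```

```text
[ 590.3 -222.6  124.1] 21.926409216031004
cones_center 0.73 4036 z [27.6 29.8 55.9] rect [ 589.3 -224.9] [24.1 69.9] 21.3 circ [ 589.3 -224.9] 36.1
cones_center 0.73 2892 z [27.6 29.8 55.9] rect [ 589.3 -225. ] [24.  69.8] 21.3 circ [ 589.2 -225. ] 36.1
[-1.6 -2.1]
```

View pics/w10.png

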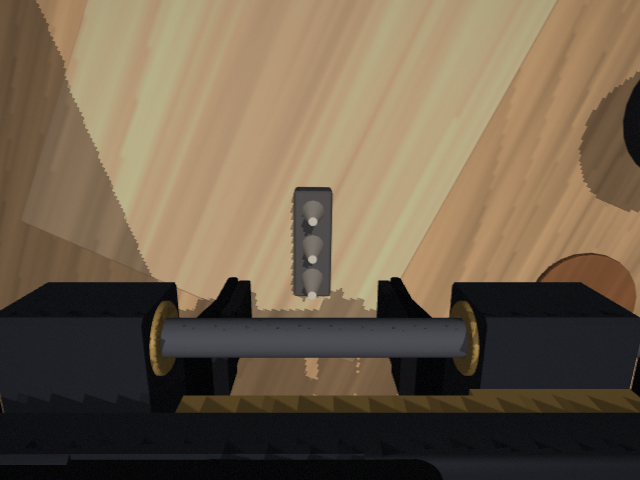

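The wrist view shows the bar at (312,240), squared to the fingers and centred within 2 mm. Descending to grip.

Call:
{"fn": "move_arm", "kwargs": {
  "increments": [
    {"xyz": [-2, -2, 30], "roll": 0.01, "grip": 60},
    {"xyz": [0, 0, 30], "roll": 0, "grip": 60},
    {"xyz": [0, 0, 20], "roll": 0, "grip": 60},
    {"xyz": [0, 0, 10], "roll": 0, "grip": 60},
    {"xyz": [0, 0, 5], "roll": 0, "grip": 60}
  ]
}}

```text
time_s: 27.6
position: [0.5879, -0.2253, 0.0278]
tcp_rot: [[-0.365, 0.931, -0.001], [0.931, 0.365, 0.001], [0.001, -0.001, -1.0]]
force: [-0.7, -0.2, 0.3]
opening: 0.599
grasp_force: 0.0
```

Call:
{"fn": "move_arm", "kwargs": {
  "increments": [
    {"xyz": [0, 0, 0], "roll": 0, "grip": 60},
    {"xyz": [0, 0, 0], "roll": 0, "grip": 60},
    {"xyz": [0, 0, 0], "roll": 0, "grip": 60},
    {"xyz": [0, 0, 0], "roll": 0, "grip": 60}
  ]
}}

```text
time_s: 27.93
position: [0.5894, -0.2261, 0.0304]
tcp_rot: [[-0.365, 0.931, 0.003], [0.931, 0.365, -0.002], [-0.002, 0.002, -1.0]]
force: [0.5, -0.2, -0.6]
opening: 0.596
grasp_force: 0.0
```

Call:
{"fn": "move_arm", "kwargs": {
  "increments": [
    {"xyz": [0, 0, 4], "roll": 0, "grip": 60},
    {"xyz": [0, 0, 4], "roll": 0, "grip": 60},
    {"xyz": [0, 0, 2], "roll": 0, "grip": 60},
    {"xyz": [0, 0, 0], "roll": 0, "grip": 60},
    {"xyz": [0, 0, 0], "roll": 0, "grip": 60}
  ]
}}

```text
time_s: 28.35
position: [0.5882, -0.2255, 0.0185]
tcp_rot: [[-0.365, 0.931, -0.001], [0.931, 0.365, 0.0], [0.001, -0.0, -1.0]]
force: [0.9, -0.2, -0.4]
opening: 0.6
grasp_force: 0.0
```

Call:
{"fn": "move_arm", "kwargs": {
  "increments": [
    {"xyz": [0, 1, 0], "roll": 0, "grip": 15},
    {"xyz": [0, 0, 0], "roll": 0, "grip": 15},
    {"xyz": [0, 0, 0], "roll": 0, "grip": 15},
    {"xyz": [0, 0, 0], "roll": 0, "grip": 15},
    {"xyz": [0, 0, 0], "roll": 0, "grip": 15}
  ]
}}

```text
time_s: 28.77
position: [0.5894, -0.2252, 0.0189]
tcp_rot: [[-0.365, 0.931, 0.0], [0.931, 0.365, -0.0], [-0.0, 0.0, -1.0]]
force: [-0.1, 0.1, 0.1]
opening: 0.304
grasp_force: 0.0
```

Call:
{"fn": "move_arm", "kwargs": {
  "increments": [
    {"xyz": [0, 0, 0], "roll": 0, "grip": 15},
    {"xyz": [0, 0, 0], "roll": 0, "grip": 15},
    {"xyz": [0, 0, 0], "roll": 0, "grip": 15}
  ]
}}

```text
time_s: 29.02
position: [0.5894, -0.2253, 0.019]
tcp_rot: [[-0.365, 0.931, 0.0], [0.931, 0.365, -0.0], [-0.0, 0.0, -1.0]]
force: [0.3, -0.9, 0.9]
opening: 0.27
grasp_force: 30.0
```

Call:
{"fn": "move_arm", "kwargs": {
  "increments": [
    {"xyz": [0, 0, -10], "roll": 0, "grip": 15},
    {"xyz": [0, 0, -20], "roll": 0, "grip": 15},
    {"xyz": [0, 0, -30], "roll": 0, "grip": 15},
    {"xyz": [0, 0, -30], "roll": 0, "grip": 15},
    {"xyz": [0, 0, -20], "roll": 0, "grip": 15}
  ]
}}

```text
time_s: 29.43
position: [0.5901, -0.2257, 0.1321]
tcp_rot: [[-0.365, 0.931, 0.003], [0.931, 0.365, -0.002], [-0.003, 0.002, -1.0]]
force: [0.4, -0.7, 0.0]
opening: 0.276
grasp_force: 30.0
```

Call:
{"fn": "move_arm", "kwargs": {
  "increments": [
    {"xyz": [0, 0, 0], "roll": 0.08, "grip": 15},
    {"xyz": [0, 0, 0], "roll": 0.09, "grip": 15},
    {"xyz": [0, 0, 0], "roll": 0.09, "grip": 15},
    {"xyz": [0, 0, 0], "roll": 0.09, "grip": 15},
    {"xyz": [0, 0, 0], "roll": 0.06, "grip": 15}
  ]
}}

```text
time_s: 29.85
position: [0.5891, -0.2252, 0.1297]
tcp_rot: [[0.04, 0.999, 0.0], [0.999, -0.04, -0.0], [-0.0, 0.0, -1.0]]
force: [-0.4, -0.6, 0.3]
opening: 0.275
grasp_force: 30.0
```

Call:
{"fn": "move_arm", "kwargs": {
  "increments": [
    {"xyz": [15, -4, 0], "roll": 0, "grip": 15},
    {"xyz": [28, -7, 0], "roll": 0, "grip": 15},
    {"xyz": [32, -8, 0], "roll": 0, "grip": 15},
    {"xyz": [32, -8, 0], "roll": 0, "grip": 15},
    {"xyz": [32, -8, 0], "roll": 0, "grip": 15}
  ]
}}

```text
time_s: 30.27
position: [0.558, -0.0828, 0.1292]
tcp_rot: [[0.035, 0.999, -0.001], [0.999, -0.035, 0.001], [0.001, -0.001, -1.0]]
force: [0.5, -0.0, -0.3]
opening: 0.271
grasp_force: 30.0
```

Call:
{"fn": "move_arm", "kwargs": {
  "increments": [
    {"xyz": [32, -8, 0], "roll": 0, "grip": 15},
    {"xyz": [32, -8, 0], "roll": 0, "grip": 15},
    {"xyz": [32, -8, 0], "roll": 0, "grip": 15},
    {"xyz": [32, -8, 0], "roll": 0, "grip": 15},
    {"xyz": [28, -7, 0], "roll": 0, "grip": 15}
  ]
}}

```text
time_s: 30.68
position: [0.524, 0.075, 0.1293]
tcp_rot: [[0.033, 0.999, -0.001], [0.999, -0.033, 0.001], [0.001, -0.001, -1.0]]
force: [-0.6, 0.0, 0.4]
opening: 0.273
grasp_force: 30.0
```

Call:
{"fn": "move_arm", "kwargs": {
  "increments": [
    {"xyz": [18, -3, 0], "roll": 0, "grip": 15},
    {"xyz": [0, 0, 0], "roll": 0, "grip": 15},
    {"xyz": [0, 0, 0], "roll": 0, "grip": 15},
    {"xyz": [0, 0, 0], "roll": 0, "grip": 15}
  ]
}}

```text
time_s: 31.02
position: [0.5235, 0.0903, 0.1292]
tcp_rot: [[0.035, 0.999, 0.0], [0.999, -0.035, -0.0], [-0.0, 0.0, -1.0]]
force: [0.2, 0.3, -0.9]
opening: 0.273
grasp_force: 30.0
```

```bash
python3 - <<'E'
from look import *
s=bot.read_state(); R=np.array(s["tcp_rot"]);p=np.array(s["position"])*1000; print(p,np.degrees(np.arctan2(R[1,1],R[0,1])),s["grasp_force"])
look("wrist","w11.png",[("cones_center",128,150),("post_round",60,72),("shelf",10,20)])
look("top","t11.png",[("post_round",60,72),("shelf",10,20)])
E
```

```text
[523.5  90.3 129.2] -1.9826694319296143 29.99972015619278
cones_center 0.84 6277 z [136.1 140.2 162.8] rect [522.7  90.6] [69.9 24.1] 88.0 circ [522.9  90.7] 36.2
post_round 0.83 3722 z [26.9 65.2 66.5] rect [591.2  91.2] [36.7 39.9] 89.0 circ [591.1  89.4] 20.1
shelf 0.87 73847 z [14.2 15.4 16.6] rect [544.2 132.4] [198.9 220.6] 88.0 circ [544.5 144. ] 140.0
post_round 0.45 77 z [35.3 65.6 67.9] rect [583.3  87.5] [17.3 38.9] 2.0 circ [588.9  87.7] 19.5
shelf 0.96 8003 z [14.2 16.4 18.5] rect [545.1 164.9] [299.8 219.4] 88.0 circ [545.4 163.6] 182.0
```

View pics/w11.png

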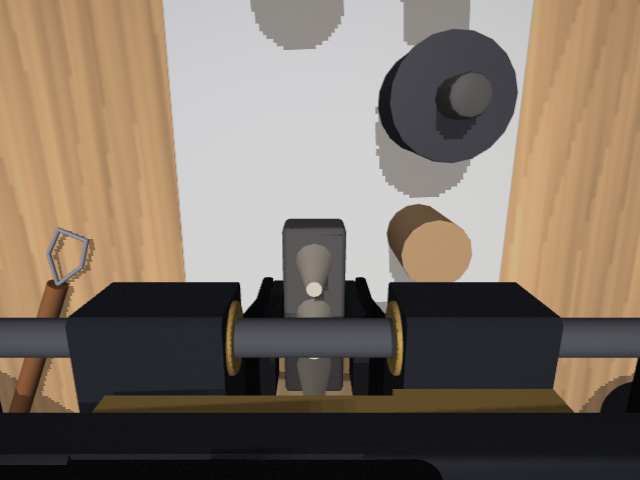

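The wrist view shows the cone pack level in the fingers at (314,300), parallel to the shelf (both at 88.0°), with the round post at (435,245). I'll shift it by (+1,+1) and lower it.

Call:
{"fn": "move_arm", "kwargs": {
  "increments": [
    {"xyz": [1, 1, 28], "roll": 0, "grip": 15},
    {"xyz": [0, 0, 30], "roll": 0, "grip": 15},
    {"xyz": [0, 0, 25], "roll": 0, "grip": 15},
    {"xyz": [0, 0, 10], "roll": 0, "grip": 15},
    {"xyz": [0, 0, 6], "roll": 0, "grip": 15}
  ]
}}

```text
time_s: 31.78
position: [0.5237, 0.091, 0.0283]
tcp_rot: [[0.037, 0.999, -0.003], [0.999, -0.037, 0.0], [-0.0, -0.003, -1.0]]
force: [0.7, -0.3, -0.0]
opening: 0.268
grasp_force: 30.0
```

Call:
{"fn": "move_arm", "kwargs": {
  "increments": [
    {"xyz": [0, 0, 2], "roll": 0, "grip": 15},
    {"xyz": [0, 0, 0], "roll": 0, "grip": 15},
    {"xyz": [0, 0, 0], "roll": 0, "grip": 15},
    {"xyz": [0, 0, 0], "roll": 0, "grip": 15},
    {"xyz": [0, 0, 0], "roll": 0, "grip": 15}
  ]
}}

```text
time_s: 32.2
position: [0.5255, 0.0913, 0.029]
tcp_rot: [[0.036, 0.999, 0.002], [0.999, -0.036, -0.0], [0.0, 0.002, -1.0]]
force: [0.5, -0.9, -0.5]
opening: 0.274
grasp_force: 30.0
```

Call:
{"fn": "move_arm", "kwargs": {
  "increments": [
    {"xyz": [0, -1, 2], "roll": 0, "grip": 15},
    {"xyz": [0, 0, 2], "roll": 0, "grip": 15},
    {"xyz": [0, 0, 0], "roll": 0, "grip": 15},
    {"xyz": [0, 0, 0], "roll": 0, "grip": 15}
  ]
}}

```text
time_s: 32.53
position: [0.5235, 0.0914, 0.0238]
tcp_rot: [[0.036, 0.999, -0.0], [0.999, -0.036, 0.0], [0.0, -0.0, -1.0]]
force: [-0.4, -0.7, -0.4]
opening: 0.277
grasp_force: 30.0
```

Call:
{"fn": "move_arm", "kwargs": {
  "increments": [
    {"xyz": [0, 1, 1], "roll": 0, "grip": 15},
    {"xyz": [0, 0, 0], "roll": 0, "grip": 15},
    {"xyz": [0, 0, 0], "roll": 0, "grip": 15},
    {"xyz": [0, 0, 0], "roll": 0, "grip": 45},
    {"xyz": [0, 0, 0], "roll": 0, "grip": 45}
  ]
}}

```text
time_s: 32.95
position: [0.5251, 0.0913, 0.0229]
tcp_rot: [[0.036, 0.999, 0.001], [0.999, -0.036, -0.0], [-0.0, 0.001, -1.0]]
force: [0.2, 0.7, 0.2]
opening: 0.353
grasp_force: 0.0
```

Call:
{"fn": "move_arm", "kwargs": {
  "increments": [
    {"xyz": [0, 0, 0], "roll": 0, "grip": 45},
    {"xyz": [0, 0, 0], "roll": 0, "grip": 45},
    {"xyz": [0, 0, -10], "roll": 0, "grip": 45},
    {"xyz": [0, 0, -30], "roll": 0, "grip": 45},
    {"xyz": [0, 0, -40], "roll": 0, "grip": 45}
  ]
}}

```text
time_s: 33.37
position: [0.5224, 0.0913, 0.1018]
tcp_rot: [[0.036, 0.999, -0.007], [0.999, -0.036, 0.0], [-0.0, -0.007, -1.0]]
force: [0.2, -0.2, 0.1]
opening: 0.446
grasp_force: 0.0
```

Call:
{"fn": "move_arm", "kwargs": {
  "increments": [
    {"xyz": [0, 0, -40], "roll": 0, "grip": 45},
    {"xyz": [0, 0, -40], "roll": 0, "grip": 45},
    {"xyz": [-35, 0, -20], "roll": 0, "grip": 45},
    {"xyz": [-40, 0, 0], "roll": 0, "grip": 45},
    {"xyz": [0, 0, 0], "roll": 0, "grip": 45}
  ]
}}

```text
time_s: 33.78
position: [0.5239, 0.0109, 0.206]
tcp_rot: [[0.04, 0.999, 0.007], [0.999, -0.04, -0.005], [-0.004, 0.007, -1.0]]
force: [0.2, -0.6, -0.5]
opening: 0.451
grasp_force: 0.0
```

```bash
python3 - <<'E'
from look import *
s=bot.read_state(); print(np.array(s["position"])*1000,s["time_s"],s["force"])
look("wrist","w12.png",[("cones_center",20,70),("post_round",60,72),("lid_knob",70,110),("mug_center",70,86),("shelf",10,20)])
E
```

```text
[523.9  10.9 206. ] 33.7833 [ 0.2 -0.6 -0.5]
cones_center 0.67 3008 z [31.9 33.6 59.6] rect [523.5  90.6] [69.5 23.8] 88.1 circ [523.8  90.6] 35.9
post_round 0.93 2741 z [35.  65.2 66.5] rect [591.1  89.2] [39.1 39.1] 52.6 circ [591.1  89.1] 19.9
lid_knob 0.8 1348 z [74.4 76.2 77.5] rect [591.7 147.3] [13.1 49.3] 88.2 circ [591.9 153.5] 24.7
mug_center none
shelf 0.89 47280 z [14.1 15.4 16.7] rect [542.7  93.4] [155.2 220.4] 87.8 circ [542.  94.] 133.4
```

View pics/w12.png

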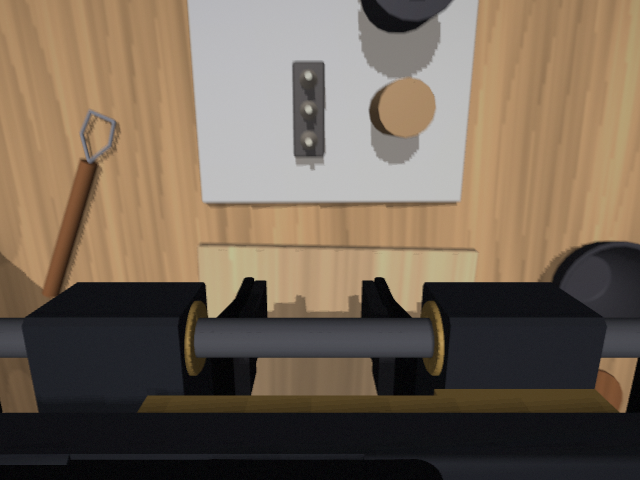

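The wrist view shows the cone pack at (308,108), parallel to the edge and in front of the round post at (404,107), with a gap of about 35 mm. The arm is clear of everything, so I'm handing in.

Call:
{"fn": "move_arm", "kwargs": {
  "increments": [
    {"xyz": [0, 0, 0], "roll": 0, "grip": 45},
    {"xyz": [0, 0, 0], "roll": 0, "grip": 45},
    {"xyz": [0, 0, 0], "roll": 0, "grip": 45}
  ]
}}

```text
time_s: 34.33
position: [0.5218, 0.0171, 0.2025]
tcp_rot: [[0.035, 0.999, -0.001], [0.999, -0.035, 0.0], [0.0, -0.001, -1.0]]
force: [-0.0, -0.4, 0.3]
opening: 0.445
grasp_force: 0.0
```

```bash
python3 -c "
from rig import bot
print(bot.hand_in())"
```

```text
the job is handed in; nothing more can be done
None
```

The kiln shelf is loaded and handed in at 34 s: the jar stands within about 2 mm of midway with its lid seated, and the mug and cone pack are in front of their posts with gaps of about 35 mm, the cone row parallel to the front edge.

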